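# Put the brass check weights back in their caddy

## Robot

A 6-joint arm with a two-finger parallel gripper is mounted at the origin on the work surface. World frame = base frame: x ahead of the robot, y to its left, z up, the work surface at z = 0. Lengths are in m, angles in rad, forces in N, time in s.
With the tool pointing down it reaches from about 0.25 to 0.725 m from the base axis. Payload 4 kg.
Tool frame: the origin (TCP) lies midway between the tips of the shut fingers; the grasp point (between the pads) lies 19 mm behind it; z points along the fingers, y is the line along which they close (so a half turn about z gives the same grasp; the last joint's range is limited). The gripper opens to 85 mm and grips with 20 to 120 N. Pads are 22 mm wide; open, the fingers measure 114 mm over their backs; the gripper's body (76 mm by 85 mm) begins 54 mm behind the grasp point. The pads swing forward as they close: fully open they stand 13 mm farther back than shut.
Start: joints at [1.106, 0.241, 0.005, 1.335, 0, 1.571], TCP at [0.224, 0.447, 0.231] pointing down, gripper open.
Joint ranges: [-2.72, 2.72], [-1.05, 1.87], [-1.09, 1.28], [-1.99, 2.15], [-1.42, 1.44], [-3.14, 3.14]. Speed limits (rad/s): [2.79, 2.79, 3.14, 3.14, 3.14, 3.14].

## Interface

Orientations are given as a unit quaternion [x, y, z, w].
In Python, from workcell import bot, camera, job_done gives the robot as it stands.
- The arm moves only by the tool carry_out, never from a script. Its argument "plan" is a list of rows, each an object of numbers: "dx", "dy", "dz": the shift along the tool's x, y, z in mm; "twist": the turn about the tool's z in degrees; "fingers": the closure, from -1 (fully open) to 1 (shut). In form: [{"dx": .., "dy": .., "dz": .., "twist": .., "fingers": ..}, ...]. A call has exactly 5 rows; each row is the pose to reach, as a shift and turn from the pose commanded when the call began, along the tool's axes at that moment; what a row does not reach only later rows make up. A row lasts 1/12 s, in which the tool goes at most 41.7 mm and 7.16 degrees, less where a joint would pass 70% of its speed; a pose out of reach is approached as far as the arm can. A call with a gripper value outside its range is refused whole. The fingers move at their own pace and stop on an object; the grip force is fixed at half the most. Time passes only in rows, so rows that repeat a pose let the fingers close, or fill a call up. It gives the time, the measured TCP pose, the force, the opening and the grip force at its end, in the units of the state.
- bot.get_obs(): the state, without advancing time (a new reading comes with each control period).
- camera(name): name is "scene" or "top" or "wrist"; returns a dict with "image" (480x640x3 uint8, red, green, blue), "intrinsics" (3x3 intrinsics, pixels), "distortion" ([k1, k2, p1, p2, k3] as OpenCV has them; the pictures are not rectified), "eye" and "attitude" of the camera in the world. Camera axes: x right, y down, z forward; pixel columns grow to the right and rows downward; lengths in m; the calibration is good to about 2 mm. A picture is of the moment at which its call begins. There is no depth.
- job_done(): hands the job in; it is judged then, once.
The state is a dict: "clock": time; "joint_pos": joint angles; "joint_vel": joint speeds; "tau": joint torques, N m; "eef_pos": TCP position; "tool_rot": TCP orientation; "ft_force": force on the tool from outside, world axes, zero at the start; "ft_torque": the same for the moment, N m; "grip_width": finger opening in m; "grasp_force": force on a finger pad.
Only numpy, scipy, OpenCV 4.12 (cv2) and the standard library are available. Lean on these libraries where they do the work, as an engineer would, in place of code of your own. Each camera call takes 0.05 s, during which the arm holds its last target. There are 200 camera calls.

## Task

Put the four brass calibration weights from the black mat back into the wooden caddy, each standing upright in the cup of the same colour as its cap. Set each one down gently, never letting it drop. Two look-alike steel weights belong to another set: leave them standing where they are.

Things in the scene. Friction and masses are not known exactly. Their poses are not given: they have to be found in the camera images.
- brass_red: Brass weight with a red cap: upright cylinder 38 mm across, body 50 high, 66 high in all, 0.5 kg; neck 15 and cap 23 across; the cap is a 6 mm disc on a thin neck. Origin: centre of its underside, z up. Loose on a fixed black mat 4 mm thick, in a rough grid with the other weights, centres at least 70 mm apart. Forceps 6 mm high lie on the mat; corks up to 45 mm high stand between mat and caddy.
- brass_blue: Brass weight with a blue cap: upright cylinder 29 mm across, body 37 high, 51 high in all, 0.2 kg; neck 12 and cap 17 across; the cap is a 6 mm disc on a thin neck. Origin: centre of its underside, z up. Loose on a fixed black mat 4 mm thick, in a rough grid with the other weights, centres at least 70 mm apart. Forceps 6 mm high lie on the mat; corks up to 45 mm high stand between mat and caddy.
- brass_green: Brass weight with a green cap: upright cylinder 29 mm across, body 37 high, 51 high in all, 0.2 kg; neck 12 and cap 17 across; the cap is a 6 mm disc on a thin neck. Origin: centre of its underside, z up. Loose on a fixed black mat 4 mm thick, in a rough grid with the other weights, centres at least 70 mm apart. Forceps 6 mm high lie on the mat; corks up to 45 mm high stand between mat and caddy.
- brass_white: Brass weight with a white cap: upright cylinder 24 mm across, body 28 high, 41 high in all, 0.1 kg; neck 10 and cap 14 across; the cap is a 6 mm disc on a thin neck. Origin: centre of its underside, z up. Loose on a fixed black mat 4 mm thick, in a rough grid with the other weights, centres at least 70 mm apart. Forceps 6 mm high lie on the mat; corks up to 45 mm high stand between mat and caddy.
- steel_red: Look-alike that stays: a silver-grey steel weight with a red cap, shaped as the brass one: 38 mm across, body 50 high, 66 high in all, 0.5 kg; neck 15 and cap 23 across. Origin: centre of its underside, z up. Loose, upright on the black mat.
- steel_blue: Look-alike that stays: a silver-grey steel weight with a blue cap, shaped as the brass one: 29 mm across, body 37 high, 51 high in all, 0.2 kg; neck 12 and cap 17 across. Origin: centre of its underside, z up. Loose, upright on the black mat.
- cup_red: Round red cup fixed in the caddy: 66 mm outer, 58 inner diameter, 14 high, floor 4 thick. Origin: centre of its underside, z up; a weight stands with its underside 4 mm above it. The four cups form a square, 85 mm between centres, on the 6 mm floor of a fixed wooden tray 190 mm square, rim 16 high. Tray on one side of the bench, mat on the other; which cup is in which corner varies.
- cup_blue: Round blue cup fixed in the caddy: 66 mm outer, 58 inner diameter, 14 high, floor 4 thick. Origin: centre of its underside, z up; a weight stands with its underside 4 mm above it. The four cups form a square, 85 mm between centres, on the 6 mm floor of a fixed wooden tray 190 mm square, rim 16 high. Tray on one side of the bench, mat on the other; which cup is in which corner varies.
- cup_green: Round green cup fixed in the caddy: 66 mm outer, 58 inner diameter, 14 high, floor 4 thick. Origin: centre of its underside, z up; a weight stands with its underside 4 mm above it. The four cups form a square, 85 mm between centres, on the 6 mm floor of a fixed wooden tray 190 mm square, rim 16 high. Tray on one side of the bench, mat on the other; which cup is in which corner varies.
- cup_white: Round white cup fixed in the caddy: 66 mm outer, 58 inner diameter, 14 high, floor 4 thick. Origin: centre of its underside, z up; a weight stands with its underside 4 mm above it. The four cups form a square, 85 mm between centres, on the 6 mm floor of a fixed wooden tray 190 mm square, rim 16 high. Tray on one side of the bench, mat on the other; which cup is in which corner varies.

How it is judged:
By the outcome, as a careful person would: the job done as asked, in the order asked, and still so for the second after the job is handed in, with the robot touching nothing.
It also fails if it takes over 118 s, if anything falls off the work surface, if the arm or the gripper's body presses on something with over 40 N, if the wrist force passes 120 N, or if a joint passes its speed limit or range.

## Working session

There is one attempt and no reset: what is moved stays moved. The work goes in short steps, Python scripts to look and compute and a tool call to move; the robot and the scene stay as the last step left them, time stands still between calls to the robot, and variables do not carry over. Pictures are saved under pics/ and viewed, at most 14 in all, crops included, and the job is handed in when it is done.

Besides the shell and the picture viewer there is one more tool, called after ">>>" by a JSON object that holds its "name" and its "arguments". carry_out: Moves the arm, as the interface text tells. Its arguments: {"type":"object","properties":{"plan":{"type":"array","items":{"type":"object","properties":{"dx":{"type":"number"},"dy":{"type":"number"},"dz":{"type":"number"},"twist":{"type":"number"},"fingers":{"type":"number"}}}}},"required":["plan"]}

```bash
mkdir -p pics; ls
python3 - <<'E'
from workcell import bot,camera
import cv2,numpy as np,pickle
o=bot.get_obs();print({k:np.round(v,3) for k,v in o.items()})
for n in("scene","top","wrist"):
    c=camera(n);pickle.dump(c,open(f"pics/{n}0.pkl","wb"));cv2.imwrite(f"pics/{n}0.png",c["image"][...,::-1])
    print(n,c["intrinsics"],c["distortion"],c["eye"],c["attitude"])
E
```

```text
pics
{'clock': np.float64(0.0), 'joint_pos': array([ 1.106,  0.241,  0.004,  1.335, -0.   ,  1.571]), 'joint_vel': array([ 0.001,  0.001, -0.001,  0.001, -0.001, -0.002]), 'tau': array([-1.0000e-03, -3.7232e+01,  2.5241e+01,  1.7000e-02,  0.0000e+00,
        0.0000e+00]), 'eef_pos': array([0.224, 0.446, 0.23 ]), 'tool_rot': array([ 0.23 ,  0.973, -0.001, -0.   ]), 'ft_force': array([-0.513, -0.14 ,  0.11 ]), 'ft_torque': array([ 0.002,  0.037, -0.027]), 'grasp_force': np.float64(0.0), 'grip_width': np.float64(0.085)}
scene [[597.01818553   0.         322.38517468]
 [  0.         597.01818553 243.59721683]
 [  0.           0.           1.        ]] [-0.04974741  0.          0.          0.          0.        ] [ 1.00678246 -0.82715051  0.71529085] [ 0.86144699  0.21827134 -0.11576023 -0.44369616]
top [[508.51102274   0.         317.91310093]
 [  0.         508.51102274 236.26328252]
 [  0.           0.           1.        ]] [-0.07079461  0.          0.          0.          0.        ] [0.36568363 0.00192505 0.88736256] [ 0.70897332 -0.69640189  0.07768564 -0.07966296]
wrist [[378.6031623    0.         322.96929521]
 [  0.         378.6031623  243.29584888]
 [  0.           0.           1.        ]] [0.01147785 0.         0.         0.         0.        ] [0.15938846 0.48021294 0.37336707] [0.84229803 0.51951018 0.07482053 0.12265842]
```

View pics/top0.png

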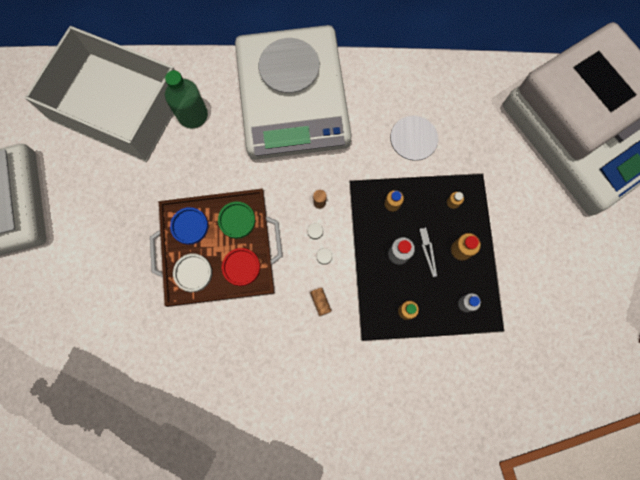

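View pics/scene0.png

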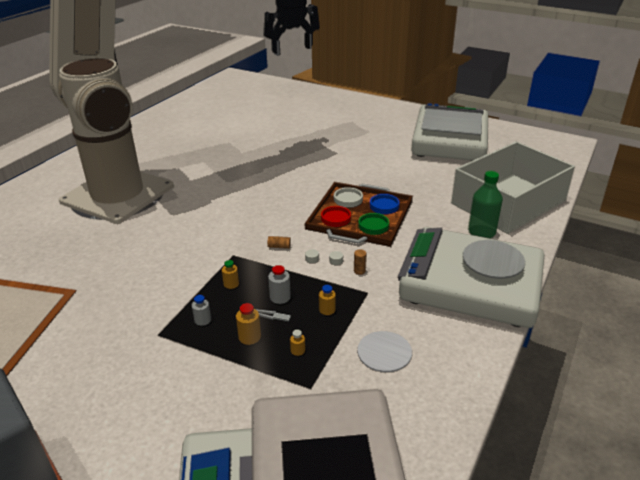

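View pics/wrist0.png

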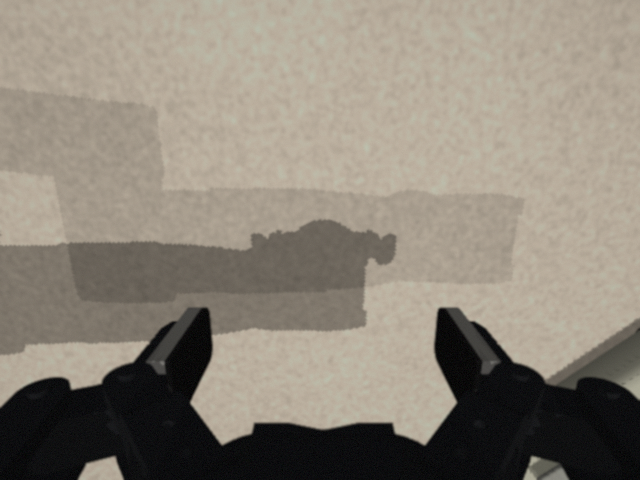

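The top view shows the caddy cups: blue (190,226), green (237,219), white (192,272), red (241,267). It also shows brass caps blue (396,197), white (458,197), red (471,242) and green (410,309), and steel caps red (404,247) and blue (473,300). The scene view shows the same caps: brass blue (327,290), white (297,335), red (247,310), green (231,265), steel red (279,270) and steel blue (200,300). The wrist view shows bare bench with the fingers at the bottom.

```bash
cat > h.py <<'E'
import cv2,numpy as np,pickle
from scipy.spatial.transform import Rotation as R
def mask(im,c):
    h=cv2.cvtColor(im,cv2.COLOR_RGB2HSV);H,S,V=[h[...,i].astype(int) for i in range(3)]
    m={'red':((H<6)|(H>173))&(S>170)&(V>90),'blue':(H>100)&(H<130)&(S>130)&(V>70),
       'green':(H>45)&(H<85)&(S>130)&(V>50),'white':(S<50)&(V>165)}[c]
    return m.astype(np.uint8)
def blob(im,c,p,r):
    "centroid (and bbox) of the component of colour c nearest p within r px"
    n,l,s,ce=cv2.connectedComponentsWithStats(mask(im,c))
    k=[i for i in range(1,n) if s[i,4]>12 and np.hypot(*(ce[i]-p))<r]
    k=max(k,key=lambda i:s[i,4]); return ce[k],s[k]
def ray(cam,p):
    u=cv2.undistortPoints(np.array([[p]],float),cam['intrinsics'],cam['distortion'])[0,0]
    return R.from_quat(cam['attitude']).apply([u[0],u[1],1.])
def plane(cam,p,z):
    d=ray(cam,p);e=np.array(cam['eye']);return e+d*(z-e[2])/d[2]
def tri(c1,p1,c2,p2):
    e1,e2=map(np.array,(c1['eye'],c2['eye']));a,b=ray(c1,p1),ray(c2,p2)
    a/=np.linalg.norm(a);b/=np.linalg.norm(b)
    t=np.linalg.lstsq(np.c_[a,-b],e2-e1,rcond=None)[0]
    return (e1+a*t[0]+e2+b*t[1])/2,np.linalg.norm(e1+a*t[0]-e2-b*t[1])
E
python3 - <<'E'
from h import *
T=pickle.load(open('pics/top0.pkl','rb'));S=pickle.load(open('pics/scene0.pkl','rb'))
for n,c,p,q,r,zt in [('bB','blue',(396,197),(327,289),9,.052),('bW','white',(458,197),(297,334),9,.042),('bR','red',(471,242),(247,310),11,.067),('bG','green',(410,309),(231,265),9,.052),('sR','red',(404,247),(279,270),11,.067),('sB','blue',(473,300),(200,300),9,.052),
  ('cB','blue',(190,226),(384,204),12,.02),('cG','green',(237,219),(373,223),12,.02),('cW','white',(192,272),(348,197),12,.02),('cR','red',(241,267),(335,216),12,.02)]:
    a,sa=blob(T['image'],c,p,r);b,sb=blob(S['image'],c,q,r)
    X,g=tri(T,a,S,b);P=plane(T,a,zt)
    print(n,a.round(1),sa[2:],b.round(1),sb[2:],(X*1e3).round(1),'gap',round(g*1e3,1),'top@plane',(P*1e3).round(1),'r',round(np.hypot(*X[:2]),3))
E
```

```text
bB [396.  195.5] [ 9 10 66] [326.7 288.2] [10  8 63] [ 628.6 -126.5   54.5] gap 0.2 top@plane [ 629.3 -126.9   52. ] r 0.641
bW [458.5 195.7] [ 8  7 43] [296.4 332.3] [ 8  5 27] [ 633.2 -237.1   45.6] gap 0.0 top@plane [ 634.3 -238.2   42. ] r 0.676
bR [471.3 241.9] [ 14  13 135] [246.2 307.8] [ 14  11 116] [ 545.9 -248.1   69.6] gap 0.3 top@plane [ 546.6 -248.8   67. ] r 0.6
bG [410.8 308.4] [10 10 64] [228.6 263. ] [ 9  7 46] [ 436.4 -147.9   54.4] gap 0.1 top@plane [ 436.6 -148.3   52. ] r 0.461
sR [404.2 246.4] [ 13  12 118] [277.7 269.4] [12  8 80] [ 536.4 -136.5   68.8] gap 0.5 top@plane [ 537.  -136.7   67. ] r 0.554
sB [474.1 300.8] [11  9 76] [198.6 298.4] [11  9 71] [ 450.1 -253.    54.3] gap 0.5 top@plane [ 450.5 -253.5   52. ] r 0.516
cB [188.4 225.3] [  38   37 1056] [384.1 203.2] [ 29  20 461] [579.1 236.4  15.7] gap 0.1 top@plane [578.  235.3  20. ] r 0.626
cG [236.2 219.4] [  37   36 1035] [373.4 222.8] [ 31  22 471] [591.5 151.8  16.4] gap 0.6 top@plane [590.3 151.   20. ] r 0.611
cW [192.2 272.5] [  37   37 1002] [348.  196.9] [ 25   9 160] [495.2 223.8  14.9] gap 0.5 top@plane [494.2 222.4  20. ] r 0.543
cR [240.2 266.5] [  39   38 1164] [335.9 214.5] [ 30  17 370] [507.2 140.2  18.2] gap 1.4 top@plane [506.4 139.5  20. ] r 0.526
```

All heights and spacings agree: caps at 45, 55 and 70 mm, cups 85 mm apart. I'll move over green and turn the tool so that its y lies along world y.

>>> {"name": "carry_out", "arguments": {"plan": [{"dx":-38,"dy":-10,"twist":-7,"fingers":-1},{"dx":-76,"dy":-45,"twist":-14,"fingers":-1},{"dx":-105,"dy":-80,"twist":-21,"fingers":-1},{"dx":-130,"dy":-115,"twist":-26.6,"fingers":-1},{"dx":-158,"dy":-145,"twist":-26.6,"fingers":-1}]}}

```text
$.plan[0]: bad value
```

>>> {"name": "carry_out", "arguments": {"plan": [{"dx":-36,"dy":-10,"dz":0,"twist":-7,"fingers":-1},{"dx":-70,"dy":-30,"dz":0,"twist":-14,"fingers":-1},{"dx":-98,"dy":-60,"dz":0,"twist":-21,"fingers":-1},{"dx":-126,"dy":-90,"dz":0,"twist":-26.6,"fingers":-1},{"dx":-150,"dy":-120,"dz":0,"twist":-26.6,"fingers":-1}]}}

```text
clock: 0.57
eef_pos: [0.3035, 0.2773, 0.2308]
tool_rot: [-0.002, 1.0, -0.0, -0.0]
ft_force: [1.4, -0.9, 0.2]
grip_width: 0.0855
grasp_force: 0.0
```

```bash
cat >> h.py <<'E'
def go(x,y,z):
    "print shift in mm in tool axes to world target (mm)"
    from workcell import bot
    o=bot.get_obs();r=R.from_quat(o['tool_rot']);e=o['eef_pos']*1e3
    ty=r.apply([0,1,0])
    print('t',round(o['clock'],2),'eef',e.round(1),'tooly ang',round(np.degrees(np.arctan2(ty[1],ty[0])),2),'j',o['joint_pos'].round(2),'F',o['ft_force'].round(1),'w',round(o['grip_width']*1e3,1),'g',round(float(o['grasp_force']),1))
    print('shift',r.inv().apply(np.array([x,y,z])-e).round(1))
E
python3 -c "
from h import go
go(436.5,-148,120)"
```

```text
t 0.57 eef [303.5 277.3 230.8] tooly ang 90.24 j [ 0.74  0.06 -0.21  1.3  -0.    0.74] F [ 1.4 -0.9  0.2] w 85.5 g 0.0
shift [-131.3 -425.8  111. ]
```

>>> {"name": "carry_out", "arguments": {"plan": [{"dx":-11,"dy":-38,"dz":5,"twist":0,"fingers":-1},{"dx":-22,"dy":-76,"dz":10,"twist":0,"fingers":-1},{"dx":-34,"dy":-114,"dz":15,"twist":0,"fingers":-1},{"dx":-46,"dy":-152,"dz":20,"twist":0,"fingers":-1},{"dx":-58,"dy":-190,"dz":25,"twist":0,"fingers":-1}]}}

```text
clock: 0.98
eef_pos: [0.3608, 0.0866, 0.2061]
tool_rot: [0.0, 1.0, 0.0, 0.0]
ft_force: [2.0, 0.6, 0.4]
grip_width: 0.0853
grasp_force: 0.0
```

>>> {"name": "carry_out", "arguments": {"plan": [{"dx":-12,"dy":-38,"dz":5,"twist":0,"fingers":-1},{"dx":-24,"dy":-76,"dz":10,"twist":0,"fingers":-1},{"dx":-36,"dy":-114,"dz":15,"twist":0,"fingers":-1},{"dx":-48,"dy":-152,"dz":20,"twist":0,"fingers":-1},{"dx":-60,"dy":-190,"dz":25,"twist":0,"fingers":-1}]}}

```text
clock: 1.4
eef_pos: [0.4208, -0.1036, 0.181]
tool_rot: [0.001, 1.0, 0.0, 0.0]
ft_force: [0.2, 0.6, 0.6]
grip_width: 0.0856
grasp_force: 0.0
```

Run:
```python
from h import *
from workcell import camera
c=camera('wrist');pickle.dump(c,open('pics/w1.pkl','wb'));cv2.imwrite('pics/w1.png',c['image'][...,::-1])
go(436.5,-148,60)
```

```text
t 1.45 eef [ 422.9 -109.8  180.2] tooly ang 89.56 j [-0.25  0.15 -0.25  1.17 -0.   -0.24] F [ 3.4 -5.6 -0.8] w 85.7 g 0.0
shift [-13.7 -37.4 120.4]
```

View pics/w1.png

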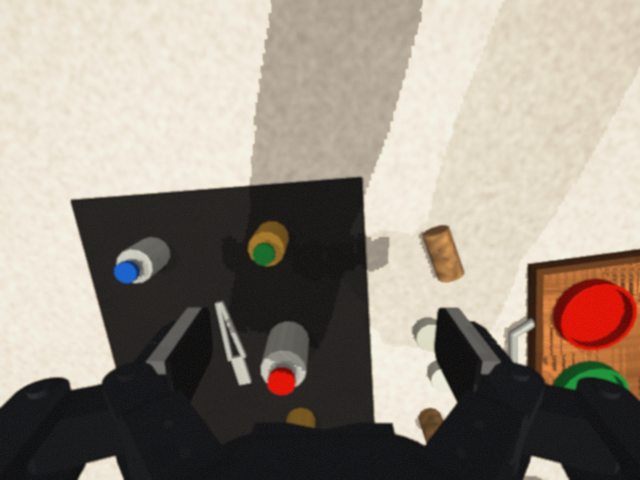

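The wrist view shows the brass green cap at (264,254), steel blue at (126,272), steel red at (281,381) and the red cup at (595,313). I'll check these against the first measurement.

Run:
```python
from h import *
from workcell import camera
T=pickle.load(open('pics/top0.pkl','rb'))
c=camera('wrist')
for n,col,p,q,z in [('bG','green',(264,254),(410.8,308.4),.055),('sB','blue',(126,272),(474.1,300.8),.055),('sR','red',(281,381),(404.2,246.4),.07)]:
    a,s=blob(c['image'],col,p,60);X,g=tri(c,a,T,q);print(n,a.round(1),s[2:],(plane(c,a,z)*1e3).round(1),(X*1e3).round(1),round(g*1e3,1))
go(437,-148,100)
```

```text
bG [272.5 251.4] [ 22  22 375] [ 436.5 -147.    55. ] [ 436.3 -147.3   55.7] 0.7
sB [135.  270.2] [ 25  22 442] [ 450.6 -251.4   55. ] [ 450.7 -252.6   53.8] 1.2
sR [290.5 379.7] [ 29  28 630] [ 536.9 -135.6   70. ] [ 536.2 -135.8   71. ] 0.5
t 1.5 eef [ 421.7 -106.3  180.3] tooly ang 89.51 j [-0.25  0.14 -0.25  1.17 -0.   -0.24] F [-0.4  0.1  0.1] w 85.9 g 0.0
shift [-15.7 -41.4  80.4]
```

>>> {"name": "carry_out", "arguments": {"plan": [{"dx":-7,"dy":-20,"dz":0,"twist":0,"fingers":-1},{"dx":-15,"dy":-41,"dz":10,"twist":0.4,"fingers":-1},{"dx":-15,"dy":-41,"dz":40,"twist":0.4,"fingers":-1},{"dx":-15,"dy":-41,"dz":65,"twist":0.4,"fingers":-1},{"dx":-15,"dy":-41,"dz":80,"twist":0.4,"fingers":-1}]}}

```text
clock: 1.92
eef_pos: [0.4341, -0.1417, 0.0988]
tool_rot: [0.004, 1.0, 0.001, -0.002]
ft_force: [-1.2, 1.2, -0.5]
grip_width: 0.0855
grasp_force: 0.0
```

```bash
python3 -c "
from h import go
go(436.4,-147.6,18)"
```

```text
t 1.92 eef [ 434.1 -141.7   98.8] tooly ang 89.55 j [-0.32  0.27 -0.33  0.98  0.   -0.31] F [-1.2  1.2 -0.5] w 85.5 g 0.0
shift [-2.6 -6.  80.8]
```

>>> {"name": "carry_out", "arguments": {"plan": [{"dx":0,"dy":0,"dz":20,"twist":0,"fingers":-1},{"dx":0,"dy":0,"dz":40,"twist":0,"fingers":-1},{"dx":0,"dy":0,"dz":60,"twist":0,"fingers":-1},{"dx":0,"dy":0,"dz":60,"twist":0,"fingers":-1},{"dx":0,"dy":0,"dz":60,"twist":0,"fingers":-1}]}}

```text
clock: 2.33
eef_pos: [0.4345, -0.1415, 0.0406]
tool_rot: [0.003, 1.0, 0.001, -0.002]
ft_force: [-0.4, -0.6, 0.1]
grip_width: 0.0856
grasp_force: 0.0
```

```bash
python3 -c "
from h import go
go(436.4,-147.6,18)"
```

```text
t 2.33 eef [ 434.5 -141.5   40.6] tooly ang 89.61 j [-0.31  0.34 -0.4   0.83  0.   -0.31] F [-0.4 -0.6  0.1] w 85.6 g 0.0
shift [-2.  -6.1 22.6]
```

>>> {"name": "carry_out", "arguments": {"plan": [{"dx":-2,"dy":-6,"dz":6,"twist":-0.4,"fingers":-1},{"dx":-2,"dy":-6,"dz":14,"twist":-0.4,"fingers":-1},{"dx":-2,"dy":-6,"dz":22.5,"twist":-0.4,"fingers":-1},{"dx":-2,"dy":-6,"dz":22.5,"twist":-0.4,"fingers":-1},{"dx":-2,"dy":-6,"dz":22.5,"twist":-0.4,"fingers":-0.4}]}}

```text
clock: 2.75
eef_pos: [0.4372, -0.1484, 0.0184]
tool_rot: [0.0, 1.0, 0.0, -0.001]
ft_force: [-0.3, -0.6, -1.0]
grip_width: 0.0753
grasp_force: 0.0
```

>>> {"name": "carry_out", "arguments": {"plan": [{"dx":0,"dy":0,"dz":0,"twist":0,"fingers":0.1},{"dx":0,"dy":0,"dz":0,"twist":0,"fingers":0.2},{"dx":0,"dy":0,"dz":0,"twist":0,"fingers":0.5},{"dx":0,"dy":0,"dz":0,"twist":0,"fingers":0.7},{"dx":0,"dy":0,"dz":0,"twist":0,"fingers":1}]}}

```text
clock: 3.17
eef_pos: [0.4383, -0.1486, 0.0194]
tool_rot: [0.0, 1.0, -0.0, 0.001]
ft_force: [-0.1, 0.0, 3.2]
grip_width: 0.0269
grasp_force: 58.9
```

```bash
python3 -c "
from h import go
go(436.4,-147.6,18)"
```

```text
t 3.17 eef [ 438.3 -148.6   19.4] tooly ang 89.97 j [-0.33  0.38 -0.42  0.77  0.   -0.33] F [-0.1  0.   3.2] w 26.9 g 58.9
shift [1.9 1.  1.4]
```

>>> {"name": "carry_out", "arguments": {"plan": [{"dx":0,"dy":0,"dz":-8,"twist":0,"fingers":1},{"dx":0,"dy":0,"dz":-30,"twist":0,"fingers":1},{"dx":0,"dy":0,"dz":-60,"twist":0,"fingers":1},{"dx":-5,"dy":10,"dz":-85,"twist":0,"fingers":1},{"dx":-15,"dy":30,"dz":-90,"twist":0,"fingers":1}]}}

```text
clock: 3.58
eef_pos: [0.4546, -0.1204, 0.1132]
tool_rot: [0.002, 1.0, -0.001, 0.003]
ft_force: [1.5, -0.9, -1.6]
grip_width: 0.0265
grasp_force: 59.3
```

>>> {"name": "carry_out", "arguments": {"plan": [{"dx":-14,"dy":28,"dz":0,"twist":0,"fingers":1},{"dx":-28,"dy":56,"dz":0,"twist":0,"fingers":1},{"dx":-42,"dy":84,"dz":0,"twist":0,"fingers":1},{"dx":-56,"dy":112,"dz":0,"twist":0,"fingers":1},{"dx":-70,"dy":140,"dz":0,"twist":0,"fingers":1}]}}

```text
clock: 4.0
eef_pos: [0.5229, 0.0227, 0.109]
tool_rot: [0.0, 1.0, -0.0, -0.0]
ft_force: [0.7, 0.0, -2.4]
grip_width: 0.0271
grasp_force: 59.3
```

>>> {"name": "carry_out", "arguments": {"plan": [{"dx":-15,"dy":28,"dz":0,"twist":0,"fingers":1},{"dx":-30,"dy":56,"dz":0,"twist":0,"fingers":1},{"dx":-45,"dy":84,"dz":0,"twist":0,"fingers":1},{"dx":-60,"dy":112,"dz":0,"twist":0,"fingers":1},{"dx":-69,"dy":130,"dz":0,"twist":0,"fingers":1}]}}

```text
clock: 4.42
eef_pos: [0.5928, 0.1542, 0.1088]
tool_rot: [-0.001, 1.0, 0.0, 0.0]
ft_force: [0.5, -0.4, -2.3]
grip_width: 0.0273
grasp_force: 59.4
```

Run:
```python
from h import *
from workcell import camera
c=camera('wrist');cv2.imwrite('pics/w2.png',c['image'][...,::-1])
go(592.5,151.4,60)
```

```text
t 4.47 eef [594.2 157.1 108.7] tooly ang 90.24 j [0.26 0.54 0.12 1.15 0.   0.25] F [ 2.3  2.  -2.2] w 26.6 g 59.4
shift [ 1.8 -5.9 48.7]
```

View pics/w2.png

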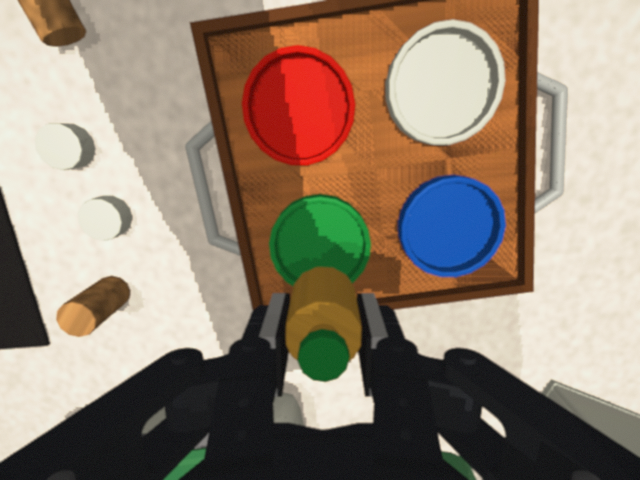

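The weight hangs upright between the pads at (323,320), with the green cup behind it at (320,240). I'll lower it.

>>> {"name": "carry_out", "arguments": {"plan": [{"dx":0,"dy":0,"dz":20,"twist":0,"fingers":1},{"dx":0,"dy":0,"dz":40,"twist":0,"fingers":1},{"dx":0,"dy":0,"dz":55,"twist":0,"fingers":1},{"dx":0,"dy":0,"dz":60,"twist":0,"fingers":1},{"dx":0,"dy":0,"dz":60,"twist":0,"fingers":1}]}}

```text
clock: 4.88
eef_pos: [0.59, 0.1507, 0.0469]
tool_rot: [0.0, 1.0, -0.001, -0.002]
ft_force: [-0.7, 0.2, -1.5]
grip_width: 0.0266
grasp_force: 59.4
```

Run:
```python
from h import *
from workcell import camera
c=camera('wrist');a,s=blob(c['image'],'green',(320,250),80);print(a,s,(plane(c,a,.014)*1e3).round(1))
go(592.5,151.4,27)
```

```text
[326.79232033 259.48065143] [ 259  221  135   86 6693] [578.1 153.7  14. ]
t 4.93 eef [591.2 151.   48.3] tooly ang 89.96 j [ 0.25  0.59  0.04  1.02 -0.    0.25] F [ 0.1  0.4 -1.4] w 27.1 g 59.4
shift [-1.3  0.4 21.3]
```

>>> {"name": "carry_out", "arguments": {"plan": [{"dx":-1,"dy":0,"dz":8,"twist":0,"fingers":1},{"dx":-1,"dy":0,"dz":14,"twist":0,"fingers":1},{"dx":-1,"dy":0,"dz":18,"twist":0,"fingers":1},{"dx":-1,"dy":0,"dz":20,"twist":0,"fingers":1},{"dx":-1,"dy":0,"dz":20,"twist":0,"fingers":1}]}}

```text
clock: 5.35
eef_pos: [0.5925, 0.1512, 0.0283]
tool_rot: [0.0, 1.0, -0.0, -0.0]
ft_force: [1.0, 0.0, -2.2]
grip_width: 0.0272
grasp_force: 59.4
```

>>> {"name": "carry_out", "arguments": {"plan": [{"dx":0,"dy":0,"dz":0.5,"twist":0,"fingers":1},{"dx":0,"dy":0,"dz":1,"twist":0,"fingers":1},{"dx":0,"dy":0,"dz":1.5,"twist":0,"fingers":1},{"dx":0,"dy":0,"dz":2,"twist":0,"fingers":1},{"dx":0,"dy":0,"dz":2,"twist":0,"fingers":1}]}}

```text
clock: 5.77
eef_pos: [0.593, 0.1514, 0.0269]
tool_rot: [0.0, 1.0, 0.0, 0.0]
ft_force: [-0.2, 0.4, -1.7]
grip_width: 0.0271
grasp_force: 59.4
```

>>> {"name": "carry_out", "arguments": {"plan": [{"dx":0,"dy":0,"dz":0.4,"twist":0,"fingers":1},{"dx":0,"dy":0,"dz":0.8,"twist":0,"fingers":1},{"dx":0,"dy":0,"dz":1.2,"twist":0,"fingers":1},{"dx":0,"dy":0,"dz":1.5,"twist":0,"fingers":1},{"dx":0,"dy":0,"dz":1.5,"twist":0,"fingers":1}]}}

```text
clock: 6.18
eef_pos: [0.593, 0.1513, 0.0255]
tool_rot: [0.0, 1.0, 0.0, 0.0]
ft_force: [-1.1, -0.3, -0.2]
grip_width: 0.0271
grasp_force: 59.5
```

>>> {"name": "carry_out", "arguments": {"plan": [{"dx":0,"dy":0,"dz":0.3,"twist":0,"fingers":1},{"dx":0,"dy":0,"dz":0.6,"twist":0,"fingers":1},{"dx":0,"dy":0,"dz":0.9,"twist":0,"fingers":1},{"dx":0,"dy":0,"dz":0.9,"twist":0,"fingers":1},{"dx":0,"dy":0,"dz":0.9,"twist":0,"fingers":1}]}}

```text
clock: 6.6
eef_pos: [0.593, 0.1513, 0.0255]
tool_rot: [0.0, 1.0, 0.0, 0.0]
ft_force: [-2.3, -1.5, 6.0]
grip_width: 0.0267
grasp_force: 59.8
```

>>> {"name": "carry_out", "arguments": {"plan": [{"dx":0,"dy":0,"dz":0,"twist":0,"fingers":0.2},{"dx":0,"dy":0,"dz":0,"twist":0,"fingers":0},{"dx":0,"dy":0,"dz":0,"twist":0,"fingers":-0.3},{"dx":0,"dy":0,"dz":0,"twist":0,"fingers":-0.3},{"dx":0,"dy":0,"dz":-5,"twist":0,"fingers":-0.3}]}}

```text
clock: 7.02
eef_pos: [0.5921, 0.1511, 0.0283]
tool_rot: [0.0, 1.0, -0.0, -0.001]
ft_force: [-0.4, -0.5, -0.8]
grip_width: 0.0555
grasp_force: 0.0
```

>>> {"name": "carry_out", "arguments": {"plan": [{"dx":0,"dy":0,"dz":-15,"twist":0,"fingers":-0.3},{"dx":0,"dy":0,"dz":-40,"twist":0,"fingers":-0.3},{"dx":0,"dy":0,"dz":-70,"twist":0,"fingers":-0.3},{"dx":15,"dy":-15,"dz":-90,"twist":0,"fingers":-0.5},{"dx":30,"dy":-40,"dz":-100,"twist":0,"fingers":-1}]}}

```text
clock: 7.43
eef_pos: [0.5653, 0.1133, 0.1331]
tool_rot: [-0.001, 1.0, 0.001, 0.003]
ft_force: [0.6, -0.9, 0.2]
grip_width: 0.0745
grasp_force: 0.0
```

Run:
```python
from h import *
from workcell import camera
c=camera('top');a,s=blob(c['image'],'green',(236,219),12);print(a,s)
cv2.imwrite('pics/t2.png',cv2.resize(c['image'][180:320,140:290,::-1],None,fx=3,fy=3))
go(545.9,-248.1,130)
```

```text
Traceback (most recent call last):
  File "h.py", line 12, in blob
    k=max(k,key=lambda i:s[i,4]); return ce[k],s[k]
ValueError: max() iterable argument is empty
```

```bash
python3 -c "
from h import go
go(545.9,-248.1,130)"
```

```text
t 7.48 eef [561.9 107.7 133.9] tooly ang 89.88 j [ 0.19  0.44  0.03  1.16 -0.    0.19] F [-5.  -3.1 -0.6] w 80.6 g 0.0
shift [  15.3 -355.8    4.6]
```

>>> {"name": "carry_out", "arguments": {"plan": [{"dx":2,"dy":-40,"dz":0,"twist":0,"fingers":-1},{"dx":4,"dy":-80,"dz":0,"twist":0,"fingers":-1},{"dx":6,"dy":-120,"dz":0,"twist":0,"fingers":-1},{"dx":8,"dy":-160,"dz":0,"twist":0,"fingers":-1},{"dx":10,"dy":-200,"dz":0,"twist":0,"fingers":-1}]}}

```text
clock: 7.9
eef_pos: [0.5525, -0.0903, 0.1297]
tool_rot: [0.0, 1.0, -0.0, 0.0]
ft_force: [1.1, 0.5, 0.5]
grip_width: 0.0855
grasp_force: 0.0
```

>>> {"name": "carry_out", "arguments": {"plan": [{"dx":2,"dy":-40,"dz":0,"twist":0,"fingers":-1},{"dx":4,"dy":-80,"dz":0,"twist":0,"fingers":-1},{"dx":6,"dy":-120,"dz":0,"twist":0,"fingers":-1},{"dx":7,"dy":-156,"dz":0,"twist":0,"fingers":-1},{"dx":7,"dy":-156,"dz":0,"twist":0,"fingers":-1}]}}

```text
clock: 8.32
eef_pos: [0.5451, -0.2516, 0.1295]
tool_rot: [0.004, 1.0, -0.002, 0.001]
ft_force: [0.3, 0.2, -0.2]
grip_width: 0.0853
grasp_force: 0.0
```

Run:
```python
from h import *
from workcell import camera
c=camera('top');pickle.dump(c,open('pics/t2.pkl','wb'));cv2.imwrite('pics/t2.png',c['image'][100:400,100:540,::-1])
go(545.9,-248.1,22)
```

```text
t 8.37 eef [ 545.2 -248.3  129.3] tooly ang 89.62 j [-0.43  0.49  0.1   1.18 -0.   -0.42] F [ 1.5  0.6 -0.3] w 85.4 g 0.0
shift [ -0.7   0.3 107.3]
```

View pics/t2.png

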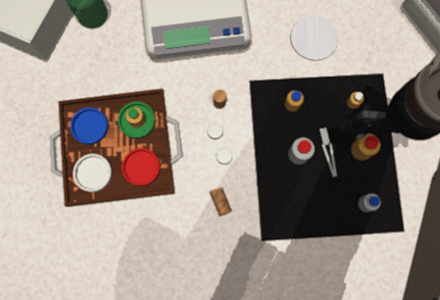

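Green stands upright in the green cup (crop 136,117). The brass red weight is still at (370,147), right under the gripper, so I'll descend on it.

>>> {"name": "carry_out", "arguments": {"plan": [{"dx":-0.5,"dy":0,"dz":25,"twist":0,"fingers":-1},{"dx":-0.5,"dy":0,"dz":55,"twist":0,"fingers":-1},{"dx":-0.5,"dy":0,"dz":85,"twist":0,"fingers":-1},{"dx":-0.5,"dy":0,"dz":102,"twist":0,"fingers":-1},{"dx":-0.5,"dy":0,"dz":107,"twist":0,"fingers":-1}]}}

```text
clock: 8.78
eef_pos: [0.5435, -0.242, 0.0186]
tool_rot: [-0.0, 1.0, 0.002, -0.003]
ft_force: [-0.2, 0.2, -0.7]
grip_width: 0.0855
grasp_force: 0.0
```

>>> {"name": "carry_out", "arguments": {"plan": [{"dx":0,"dy":0,"dz":0,"twist":0,"fingers":-0.6},{"dx":0,"dy":0,"dz":0,"twist":0,"fingers":-0.2},{"dx":0,"dy":0,"dz":0,"twist":0,"fingers":0.1},{"dx":0,"dy":0,"dz":0,"twist":0,"fingers":0.5},{"dx":0,"dy":0,"dz":0,"twist":0,"fingers":1}]}}

```text
clock: 9.2
eef_pos: [0.5482, -0.2461, 0.0251]
tool_rot: [0.0, 1.0, -0.002, 0.002]
ft_force: [0.1, -1.8, 5.0]
grip_width: 0.0366
grasp_force: 60.3
```

```bash
python3 -c "
from h import go
go(507,140,125)"
```

```text
t 9.2 eef [ 548.2 -246.1   25.1] tooly ang 89.95 j [-0.42  0.59 -0.03  0.95 -0.   -0.42] F [ 0.1 -1.8  5. ] w 36.6 g 60.3
shift [  41.1  385.7 -101.4]
```

>>> {"name": "carry_out", "arguments": {"plan": [{"dx":0,"dy":0,"dz":-8,"twist":0,"fingers":1},{"dx":0,"dy":0,"dz":-30,"twist":0,"fingers":1},{"dx":0,"dy":0,"dz":-60,"twist":0,"fingers":1},{"dx":0,"dy":0,"dz":-90,"twist":0,"fingers":1},{"dx":0,"dy":10,"dz":-110,"twist":0,"fingers":1}]}}

```text
clock: 9.62
eef_pos: [0.5463, -0.2358, 0.1348]
tool_rot: [0.001, 1.0, -0.0, 0.001]
ft_force: [0.9, -0.3, -3.9]
grip_width: 0.0365
grasp_force: 60.9
```

>>> {"name": "carry_out", "arguments": {"plan": [{"dx":3,"dy":35,"dz":0,"twist":0,"fingers":1},{"dx":7,"dy":72,"dz":0,"twist":0,"fingers":1},{"dx":11,"dy":110,"dz":0,"twist":0,"fingers":1},{"dx":15,"dy":148,"dz":0,"twist":0,"fingers":1},{"dx":19,"dy":186,"dz":0,"twist":0,"fingers":1}]}}

```text
clock: 10.03
eef_pos: [0.5255, -0.0467, 0.1319]
tool_rot: [0.001, 1.0, 0.001, -0.001]
ft_force: [1.3, 0.7, -4.6]
grip_width: 0.0361
grasp_force: 61.4
```

>>> {"name": "carry_out", "arguments": {"plan": [{"dx":4,"dy":40,"dz":0,"twist":0,"fingers":1},{"dx":8,"dy":80,"dz":0,"twist":0,"fingers":1},{"dx":12,"dy":120,"dz":0,"twist":0,"fingers":1},{"dx":16,"dy":155,"dz":0,"twist":0,"fingers":1},{"dx":20,"dy":185,"dz":0,"twist":0,"fingers":1}]}}

```text
clock: 10.45
eef_pos: [0.5055, 0.139, 0.132]
tool_rot: [-0.001, 1.0, 0.0, -0.001]
ft_force: [0.6, 0.3, -4.3]
grip_width: 0.0363
grasp_force: 61.4
```

>>> {"name": "carry_out", "arguments": {"plan": [{"dx":0,"dy":4,"dz":15,"twist":0,"fingers":1},{"dx":0,"dy":4,"dz":35,"twist":0,"fingers":1},{"dx":0,"dy":4,"dz":50,"twist":0,"fingers":1},{"dx":0,"dy":4,"dz":60,"twist":0,"fingers":1},{"dx":0,"dy":4,"dz":60,"twist":0,"fingers":1}]}}

```text
clock: 10.87
eef_pos: [0.5044, 0.1399, 0.0696]
tool_rot: [0.0, 1.0, -0.001, -0.003]
ft_force: [-0.8, -0.3, -4.4]
grip_width: 0.0362
grasp_force: 61.6
```

Run:
```python
from h import *
from workcell import camera
c=camera('wrist');cv2.imwrite('pics/w3.png',c['image'][...,::-1])
go(509,140,31)
```

```text
t 10.92 eef [505.6 140.   71.1] tooly ang 89.96 j [ 0.27  0.42 -0.19  0.97  0.    0.27] F [-0.1  0.4 -5. ] w 36.6 g 61.6
shift [-3.5  0.1 40. ]
```

View pics/w3.png

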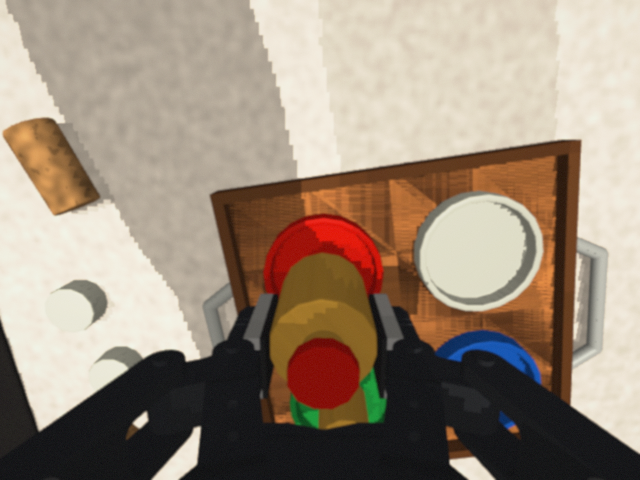

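The red weight is held upright over the red cup (323,265), and green stands behind it. I'll lower it.

>>> {"name": "carry_out", "arguments": {"plan": [{"dx":-3,"dy":0,"dz":12,"twist":0,"fingers":1},{"dx":-3,"dy":0,"dz":24,"twist":0,"fingers":1},{"dx":-3,"dy":0,"dz":32,"twist":0,"fingers":1},{"dx":-3,"dy":0,"dz":36,"twist":0,"fingers":1},{"dx":-3,"dy":0,"dz":36,"twist":0,"fingers":1}]}}

```text
clock: 11.33
eef_pos: [0.5099, 0.14, 0.036]
tool_rot: [0.0, 1.0, -0.0, -0.001]
ft_force: [-1.2, -0.2, -5.6]
grip_width: 0.0364
grasp_force: 61.6
```

>>> {"name": "carry_out", "arguments": {"plan": [{"dx":0,"dy":0,"dz":0.5,"twist":0,"fingers":1},{"dx":0,"dy":0,"dz":1,"twist":0,"fingers":1},{"dx":0,"dy":0,"dz":1.5,"twist":0,"fingers":1},{"dx":0,"dy":0,"dz":2,"twist":0,"fingers":1},{"dx":0,"dy":0,"dz":2,"twist":0,"fingers":1}]}}

```text
clock: 11.75
eef_pos: [0.5106, 0.1405, 0.0347]
tool_rot: [0.0, 1.0, 0.0, 0.0]
ft_force: [-0.1, -0.2, -4.5]
grip_width: 0.0365
grasp_force: 61.6
```

>>> {"name": "carry_out", "arguments": {"plan": [{"dx":0,"dy":0,"dz":0.7,"twist":0,"fingers":1},{"dx":0,"dy":0,"dz":1.4,"twist":0,"fingers":1},{"dx":0,"dy":0,"dz":2,"twist":0,"fingers":1},{"dx":0,"dy":0,"dz":2.5,"twist":0,"fingers":1},{"dx":0,"dy":0,"dz":2.5,"twist":0,"fingers":1}]}}

```text
clock: 12.17
eef_pos: [0.5103, 0.1403, 0.0317]
tool_rot: [0.0, 1.0, -0.0, -0.0]
ft_force: [0.4, 0.2, -5.6]
grip_width: 0.0366
grasp_force: 61.6
```

>>> {"name": "carry_out", "arguments": {"plan": [{"dx":0,"dy":0,"dz":0.4,"twist":0,"fingers":1},{"dx":0,"dy":0,"dz":0.8,"twist":0,"fingers":1},{"dx":0,"dy":0,"dz":1.0,"twist":0,"fingers":1},{"dx":0,"dy":0,"dz":1.2,"twist":0,"fingers":1},{"dx":0,"dy":0,"dz":1.2,"twist":0,"fingers":1}]}}

```text
clock: 12.58
eef_pos: [0.5105, 0.1404, 0.0311]
tool_rot: [0.0, 1.0, 0.0, 0.0]
ft_force: [-1.5, -0.2, -0.3]
grip_width: 0.0367
grasp_force: 61.6
```

Just touching. Half a millimetre more, then release.

>>> {"name": "carry_out", "arguments": {"plan": [{"dx":0,"dy":0,"dz":0.5,"twist":0,"fingers":1},{"dx":0,"dy":0,"dz":0.5,"twist":0,"fingers":1},{"dx":0,"dy":0,"dz":0.5,"twist":0,"fingers":0},{"dx":0,"dy":0,"dz":0.5,"twist":0,"fingers":-0.2},{"dx":0,"dy":0,"dz":0.5,"twist":0,"fingers":-0.5}]}}

```text
clock: 13.0
eef_pos: [0.5113, 0.1406, 0.0305]
tool_rot: [0.0, 1.0, 0.0, 0.001]
ft_force: [-0.2, -0.4, 0.3]
grip_width: 0.0617
grasp_force: 0.0
```

>>> {"name": "carry_out", "arguments": {"plan": [{"dx":0,"dy":0,"dz":-5,"twist":0,"fingers":-0.5},{"dx":0,"dy":0,"dz":-25,"twist":0,"fingers":-0.5},{"dx":0,"dy":0,"dz":-55,"twist":0,"fingers":-0.5},{"dx":0,"dy":0,"dz":-90,"twist":0,"fingers":-0.5},{"dx":0,"dy":-10,"dz":-105,"twist":0,"fingers":-1}]}}

```text
clock: 13.42
eef_pos: [0.5129, 0.1321, 0.1398]
tool_rot: [-0.001, 1.0, 0.001, 0.003]
ft_force: [2.1, 0.6, 0.8]
grip_width: 0.0746
grasp_force: 0.0
```

```bash
python3 -c "
from h import go
go(628.7,-126.5,115)"
```

```text
t 13.42 eef [512.9 132.1 139.8] tooly ang 90.08 j [ 0.25  0.35 -0.09  1.12  0.    0.25] F [2.1 0.6 0.8] w 74.6 g 0.0
shift [-115.3 -258.8   25. ]
```

>>> {"name": "carry_out", "arguments": {"plan": [{"dx":-15,"dy":-33,"dz":0,"twist":0,"fingers":-1},{"dx":-31,"dy":-69,"dz":0,"twist":0,"fingers":-1},{"dx":-47,"dy":-105,"dz":5,"twist":0,"fingers":-1},{"dx":-63,"dy":-141,"dz":10,"twist":0,"fingers":-1},{"dx":-79,"dy":-177,"dz":15,"twist":0,"fingers":-1}]}}

```text
clock: 13.83
eef_pos: [0.5903, -0.0483, 0.1208]
tool_rot: [0.0, 1.0, -0.0, 0.001]
ft_force: [-0.5, 0.5, 0.9]
grip_width: 0.0852
grasp_force: 0.0
```

>>> {"name": "carry_out", "arguments": {"plan": [{"dx":-15,"dy":-33,"dz":3,"twist":0,"fingers":-1},{"dx":-29,"dy":-64,"dz":6,"twist":0,"fingers":-1},{"dx":-36,"dy":-80,"dz":10,"twist":0,"fingers":-1},{"dx":-36,"dy":-80,"dz":10,"twist":0,"fingers":-1},{"dx":-36,"dy":-80,"dz":10,"twist":0,"fingers":-1}]}}

```text
clock: 14.25
eef_pos: [0.6252, -0.1278, 0.1097]
tool_rot: [0.001, 1.0, 0.0, -0.0]
ft_force: [-0.2, -0.0, 0.1]
grip_width: 0.0854
grasp_force: 0.0
```

```bash
python3 -c "
from h import go
go(628.7,-126.5,19)"
```

```text
t 14.25 eef [ 625.2 -127.8  109.7] tooly ang 89.84 j [-0.2   0.58  0.2   1.19  0.   -0.2 ] F [-0.2 -0.   0.1] w 85.4 g 0.0
shift [-3.6  1.2 90.7]
```

>>> {"name": "carry_out", "arguments": {"plan": [{"dx":-3,"dy":1,"dz":25,"twist":0,"fingers":-1},{"dx":-3,"dy":1,"dz":50,"twist":0,"fingers":-1},{"dx":-3,"dy":1,"dz":72,"twist":0,"fingers":-1},{"dx":-3,"dy":1,"dz":85,"twist":0,"fingers":-1},{"dx":-3,"dy":1,"dz":90,"twist":0,"fingers":-1}]}}

```text
clock: 14.67
eef_pos: [0.626, -0.1235, 0.0178]
tool_rot: [-0.001, 1.0, 0.001, -0.002]
ft_force: [-0.4, 0.6, -0.1]
grip_width: 0.0855
grasp_force: 0.0
```

>>> {"name": "carry_out", "arguments": {"plan": [{"dx":0,"dy":0,"dz":0,"twist":0,"fingers":-0.6},{"dx":0,"dy":0,"dz":0,"twist":0,"fingers":-0.2},{"dx":0,"dy":0,"dz":0,"twist":0,"fingers":0.2},{"dx":0,"dy":0,"dz":0,"twist":0,"fingers":0.5},{"dx":0,"dy":0,"dz":0,"twist":0,"fingers":1}]}}

```text
clock: 15.08
eef_pos: [0.6295, -0.1259, 0.0221]
tool_rot: [0.0, 1.0, -0.0, 0.002]
ft_force: [1.5, -0.4, 1.4]
grip_width: 0.0267
grasp_force: 59.1
```

>>> {"name": "carry_out", "arguments": {"plan": [{"dx":0,"dy":0,"dz":0,"twist":0,"fingers":1},{"dx":0,"dy":0,"dz":0,"twist":0,"fingers":1},{"dx":0,"dy":0,"dz":0,"twist":0,"fingers":1},{"dx":0,"dy":0,"dz":0,"twist":0,"fingers":1},{"dx":0,"dy":0,"dz":0,"twist":0,"fingers":1}]}}

```text
clock: 15.5
eef_pos: [0.6296, -0.1259, 0.0221]
tool_rot: [0.0, 1.0, -0.0, 0.002]
ft_force: [-0.9, 0.1, 5.6]
grip_width: 0.0267
grasp_force: 59.5
```

```bash
python3 -c "
from h import go
go(579,236,120)"
```

```text
t 15.5 eef [ 629.6 -125.9   22.1] tooly ang 89.97 j [-0.2   0.67  0.11  1.01  0.   -0.2 ] F [-0.9  0.1  5.6] w 26.7 g 59.5
shift [ 50.5 361.8 -98.2]
```

>>> {"name": "carry_out", "arguments": {"plan": [{"dx":0,"dy":0,"dz":-8,"twist":0,"fingers":1},{"dx":0,"dy":0,"dz":-30,"twist":0,"fingers":1},{"dx":0,"dy":0,"dz":-60,"twist":0,"fingers":1},{"dx":0,"dy":0,"dz":-90,"twist":0,"fingers":1},{"dx":0,"dy":10,"dz":-110,"twist":0,"fingers":1}]}}

```text
clock: 15.92
eef_pos: [0.6287, -0.1175, 0.1329]
tool_rot: [0.001, 1.0, -0.001, 0.001]
ft_force: [1.4, -0.4, -1.6]
grip_width: 0.027
grasp_force: 59.3
```

>>> {"name": "carry_out", "arguments": {"plan": [{"dx":5,"dy":34,"dz":0,"twist":0,"fingers":1},{"dx":10,"dy":70,"dz":0,"twist":0,"fingers":1},{"dx":15,"dy":106,"dz":0,"twist":0,"fingers":1},{"dx":20,"dy":142,"dz":0,"twist":0,"fingers":1},{"dx":25,"dy":178,"dz":0,"twist":0,"fingers":1}]}}

```text
clock: 16.33
eef_pos: [0.6023, 0.0635, 0.13]
tool_rot: [0.001, 1.0, -0.0, -0.001]
ft_force: [1.1, 0.2, -1.9]
grip_width: 0.0271
grasp_force: 59.4
```

>>> {"name": "carry_out", "arguments": {"plan": [{"dx":5,"dy":36,"dz":0,"twist":0,"fingers":1},{"dx":10,"dy":72,"dz":0,"twist":0,"fingers":1},{"dx":15,"dy":108,"dz":0,"twist":0,"fingers":1},{"dx":20,"dy":144,"dz":0,"twist":0,"fingers":1},{"dx":24,"dy":174,"dz":0,"twist":0,"fingers":1}]}}

```text
clock: 16.75
eef_pos: [0.5782, 0.2386, 0.1299]
tool_rot: [-0.0, 1.0, -0.0, -0.001]
ft_force: [0.3, -1.7, -1.9]
grip_width: 0.0268
grasp_force: 59.4
```

>>> {"name": "carry_out", "arguments": {"plan": [{"dx":0,"dy":0,"dz":15,"twist":0,"fingers":1},{"dx":0,"dy":0,"dz":35,"twist":0,"fingers":1},{"dx":0,"dy":0,"dz":50,"twist":0,"fingers":1},{"dx":0,"dy":0,"dz":60,"twist":0,"fingers":1},{"dx":0,"dy":0,"dz":60,"twist":0,"fingers":1}]}}

```text
clock: 17.17
eef_pos: [0.5771, 0.2354, 0.0671]
tool_rot: [0.0, 1.0, -0.001, -0.003]
ft_force: [-0.4, -0.7, -2.4]
grip_width: 0.0271
grasp_force: 59.6
```

Run:
```python
from h import *
from workcell import camera
c=camera('wrist');cv2.imwrite('pics/w4.png',c['image'][...,::-1])
go(579.5,236.5,28)
```

```text
t 17.22 eef [578.2 235.6  68.7] tooly ang 89.95 j [ 0.39  0.59  0.11  1.09 -0.    0.39] F [ 0.3  0.1 -0.3] w 26.6 g 59.6
shift [-1.5  0.9 40.7]
```

View pics/w4.png

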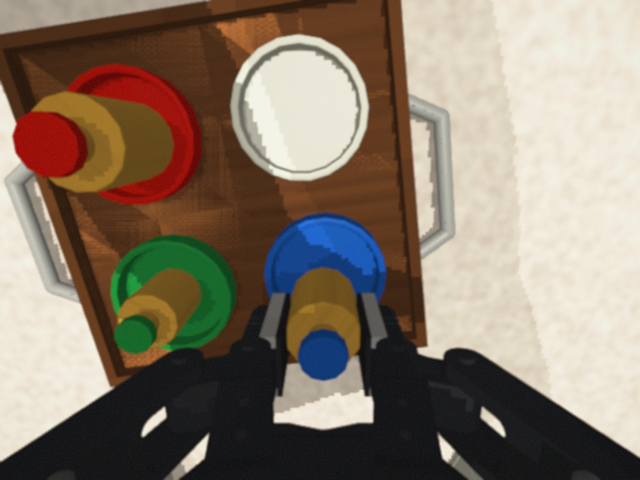

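Red and green stand upright in their cups. Blue is held over the blue cup (325,270), so I'll lower it.

>>> {"name": "carry_out", "arguments": {"plan": [{"dx":-1,"dy":0.5,"dz":12,"twist":0,"fingers":1},{"dx":-1,"dy":0.5,"dz":24,"twist":0,"fingers":1},{"dx":-1,"dy":0.5,"dz":32,"twist":0,"fingers":1},{"dx":-1,"dy":0.5,"dz":37,"twist":0,"fingers":1},{"dx":-1,"dy":0.5,"dz":37,"twist":0,"fingers":1}]}}

```text
clock: 17.63
eef_pos: [0.5798, 0.2364, 0.032]
tool_rot: [0.0, 1.0, -0.0, -0.001]
ft_force: [-1.4, -1.2, -2.1]
grip_width: 0.0265
grasp_force: 59.6
```

>>> {"name": "carry_out", "arguments": {"plan": [{"dx":0,"dy":0,"dz":0.5,"twist":0,"fingers":1},{"dx":0,"dy":0,"dz":1,"twist":0,"fingers":1},{"dx":0,"dy":0,"dz":1.5,"twist":0,"fingers":1},{"dx":0,"dy":0,"dz":2,"twist":0,"fingers":1},{"dx":0,"dy":0,"dz":2,"twist":0,"fingers":1}]}}

```text
clock: 18.05
eef_pos: [0.5807, 0.2369, 0.0315]
tool_rot: [0.0, 1.0, 0.0, 0.0]
ft_force: [-0.1, -0.5, -2.8]
grip_width: 0.0269
grasp_force: 59.6
```

>>> {"name": "carry_out", "arguments": {"plan": [{"dx":0,"dy":0,"dz":0.7,"twist":0,"fingers":1},{"dx":0,"dy":0,"dz":1.4,"twist":0,"fingers":1},{"dx":0,"dy":0,"dz":2,"twist":0,"fingers":1},{"dx":0,"dy":0,"dz":2.5,"twist":0,"fingers":1},{"dx":0,"dy":0,"dz":2.5,"twist":0,"fingers":1}]}}

```text
clock: 18.47
eef_pos: [0.5804, 0.2368, 0.0285]
tool_rot: [0.0, 1.0, -0.0, -0.0]
ft_force: [0.3, -0.8, -1.1]
grip_width: 0.0268
grasp_force: 59.6
```

>>> {"name": "carry_out", "arguments": {"plan": [{"dx":0,"dy":0,"dz":0.4,"twist":0,"fingers":1},{"dx":0,"dy":0,"dz":0.8,"twist":0,"fingers":1},{"dx":0,"dy":0,"dz":1.0,"twist":0,"fingers":1},{"dx":0,"dy":0,"dz":1.0,"twist":0,"fingers":1},{"dx":0,"dy":0,"dz":1.0,"twist":0,"fingers":1}]}}

```text
clock: 18.88
eef_pos: [0.5805, 0.2369, 0.0281]
tool_rot: [0.0, 1.0, 0.0, 0.0]
ft_force: [-1.9, -0.7, 1.9]
grip_width: 0.027
grasp_force: 59.7
```

Contact. I'll release and back off.

>>> {"name": "carry_out", "arguments": {"plan": [{"dx":0,"dy":0,"dz":0.4,"twist":0,"fingers":1},{"dx":0,"dy":0,"dz":0.4,"twist":0,"fingers":0.2},{"dx":0,"dy":0,"dz":0.4,"twist":0,"fingers":0},{"dx":0,"dy":0,"dz":0.4,"twist":0,"fingers":-0.3},{"dx":0,"dy":0,"dz":0.4,"twist":0,"fingers":-0.3}]}}

```text
clock: 19.3
eef_pos: [0.5807, 0.2369, 0.0272]
tool_rot: [0.0, 1.0, 0.0, 0.0]
ft_force: [-0.6, -0.5, 0.5]
grip_width: 0.0556
grasp_force: 0.0
```

>>> {"name": "carry_out", "arguments": {"plan": [{"dx":0,"dy":0,"dz":-5,"twist":0,"fingers":-0.3},{"dx":0,"dy":0,"dz":-25,"twist":0,"fingers":-0.3},{"dx":0,"dy":0,"dz":-55,"twist":0,"fingers":-0.3},{"dx":0,"dy":0,"dz":-90,"twist":0,"fingers":-0.4},{"dx":0,"dy":-10,"dz":-105,"twist":0,"fingers":-1}]}}

```text
clock: 19.72
eef_pos: [0.5826, 0.2291, 0.1374]
tool_rot: [-0.001, 1.0, 0.002, 0.003]
ft_force: [1.4, 0.3, 0.7]
grip_width: 0.0703
grasp_force: 0.0
```

```bash
python3 -c "
from h import go
go(633.5,-237.3,105)"
```

```text
t 19.72 eef [582.6 229.1 137.4] tooly ang 90.08 j [0.37 0.53 0.19 1.22 0.   0.37] F [1.4 0.3 0.7] w 70.3 g 0.0
shift [ -50.  -466.6   31.1]
```

>>> {"name": "carry_out", "arguments": {"plan": [{"dx":-4,"dy":-35,"dz":0,"twist":0,"fingers":-1},{"dx":-8,"dy":-72,"dz":0,"twist":0,"fingers":-1},{"dx":-12,"dy":-110,"dz":0,"twist":0,"fingers":-1},{"dx":-16,"dy":-148,"dz":5,"twist":0,"fingers":-1},{"dx":-20,"dy":-186,"dz":10,"twist":0,"fingers":-1}]}}

```text
clock: 20.13
eef_pos: [0.6008, 0.0394, 0.1232]
tool_rot: [-0.0, 1.0, 0.0, 0.001]
ft_force: [0.3, 0.2, 0.4]
grip_width: 0.0855
grasp_force: 0.0
```

>>> {"name": "carry_out", "arguments": {"plan": [{"dx":-4,"dy":-38,"dz":2,"twist":0,"fingers":-1},{"dx":-8,"dy":-76,"dz":4,"twist":0,"fingers":-1},{"dx":-12,"dy":-114,"dz":6,"twist":0,"fingers":-1},{"dx":-16,"dy":-152,"dz":8,"twist":0,"fingers":-1},{"dx":-20,"dy":-190,"dz":10,"twist":0,"fingers":-1}]}}

```text
clock: 20.55
eef_pos: [0.6203, -0.1511, 0.1127]
tool_rot: [0.0, 1.0, -0.0, 0.0]
ft_force: [-0.1, 1.1, 0.6]
grip_width: 0.0855
grasp_force: 0.0
```

>>> {"name": "carry_out", "arguments": {"plan": [{"dx":-4,"dy":-36,"dz":4,"twist":0,"fingers":-1},{"dx":-8,"dy":-70,"dz":8,"twist":0,"fingers":-1},{"dx":-10,"dy":-90,"dz":10,"twist":0,"fingers":-1},{"dx":-10,"dy":-90,"dz":10,"twist":0,"fingers":-1},{"dx":-10,"dy":-90,"dz":10,"twist":0,"fingers":-1}]}}

```text
clock: 20.97
eef_pos: [0.6299, -0.2406, 0.102]
tool_rot: [0.002, 1.0, 0.0, -0.0]
ft_force: [-0.3, 0.6, 0.5]
grip_width: 0.0853
grasp_force: 0.0
```

```bash
python3 -c "
from h import go
go(633.5,-237.3,18)"
```

```text
t 20.97 eef [ 629.9 -240.6  102. ] tooly ang 89.82 j [-0.37  0.66  0.32  1.23  0.   -0.36] F [-0.3  0.6  0.5] w 85.3 g 0.0
shift [-3.7  3.3 84. ]
```

>>> {"name": "carry_out", "arguments": {"plan": [{"dx":-3,"dy":2.5,"dz":25,"twist":0,"fingers":-1},{"dx":-3,"dy":2.5,"dz":50,"twist":0,"fingers":-1},{"dx":-3,"dy":2.5,"dz":75,"twist":0,"fingers":-1},{"dx":-3,"dy":2.5,"dz":82,"twist":0,"fingers":-1},{"dx":-3,"dy":2.5,"dz":82,"twist":0,"fingers":-1}]}}

```text
clock: 21.38
eef_pos: [0.6312, -0.2344, 0.0177]
tool_rot: [-0.001, 1.0, 0.001, -0.003]
ft_force: [-0.6, 0.6, -0.6]
grip_width: 0.0853
grasp_force: 0.0
```

>>> {"name": "carry_out", "arguments": {"plan": [{"dx":0,"dy":0,"dz":0,"twist":0,"fingers":-1},{"dx":0,"dy":0,"dz":0,"twist":0,"fingers":-1},{"dx":0,"dy":0,"dz":0,"twist":0,"fingers":-0.7},{"dx":0,"dy":0,"dz":0,"twist":0,"fingers":-0.5},{"dx":0,"dy":0,"dz":0,"twist":0,"fingers":-0.3}]}}

```text
clock: 21.8
eef_pos: [0.634, -0.237, 0.0217]
tool_rot: [0.0, 1.0, -0.0, 0.001]
ft_force: [0.5, -0.1, -0.3]
grip_width: 0.0556
grasp_force: 0.0
```

```bash
python3 -c "
from h import go
go(633.5,-237.3,18)"
```

```text
t 21.8 eef [ 634.  -237.    21.7] tooly ang 89.97 j [-0.36  0.73  0.23  1.07  0.   -0.36] F [ 0.5 -0.1 -0.3] w 55.6 g 0.0
shift [ 0.5 -0.3  3.7]
```

>>> {"name": "carry_out", "arguments": {"plan": [{"dx":0,"dy":0,"dz":2,"twist":0,"fingers":-0.3},{"dx":0,"dy":0,"dz":4,"twist":0,"fingers":-0.1},{"dx":0,"dy":0,"dz":4,"twist":0,"fingers":0.2},{"dx":0,"dy":0,"dz":4,"twist":0,"fingers":0.5},{"dx":0,"dy":0,"dz":4,"twist":0,"fingers":1}]}}

```text
clock: 22.22
eef_pos: [0.6332, -0.2367, 0.0164]
tool_rot: [0.0, 1.0, 0.0, 0.0]
ft_force: [-0.5, 0.7, 0.0]
grip_width: 0.0217
grasp_force: 58.7
```

>>> {"name": "carry_out", "arguments": {"plan": [{"dx":0,"dy":0,"dz":0,"twist":0,"fingers":1},{"dx":0,"dy":0,"dz":0,"twist":0,"fingers":1},{"dx":0,"dy":0,"dz":0,"twist":0,"fingers":1},{"dx":0,"dy":0,"dz":0,"twist":0,"fingers":1},{"dx":0,"dy":0,"dz":0,"twist":0,"fingers":1}]}}

```text
clock: 22.63
eef_pos: [0.6332, -0.2367, 0.0162]
tool_rot: [0.0, 1.0, 0.0, -0.0]
ft_force: [-0.7, 0.3, -0.1]
grip_width: 0.0217
grasp_force: 58.8
```

```bash
python3 -c "
from h import go
go(495.5,223.5,120)"
```

```text
t 22.63 eef [ 633.2 -236.7   16.2] tooly ang 89.97 j [-0.36  0.74  0.22  1.06 -0.   -0.36] F [-0.7  0.3 -0.1] w 21.7 g 58.8
shift [ 138.   460.1 -103.8]
```

>>> {"name": "carry_out", "arguments": {"plan": [{"dx":0,"dy":0,"dz":-8,"twist":0,"fingers":1},{"dx":0,"dy":0,"dz":-30,"twist":0,"fingers":1},{"dx":0,"dy":0,"dz":-60,"twist":0,"fingers":1},{"dx":0,"dy":10,"dz":-90,"twist":0,"fingers":1},{"dx":8,"dy":30,"dz":-115,"twist":0,"fingers":1}]}}

```text
clock: 23.05
eef_pos: [0.6266, -0.2086, 0.1337]
tool_rot: [0.002, 1.0, -0.001, 0.002]
ft_force: [1.8, 0.5, -0.4]
grip_width: 0.0215
grasp_force: 58.9
```

>>> {"name": "carry_out", "arguments": {"plan": [{"dx":11,"dy":36,"dz":0,"twist":0,"fingers":1},{"dx":22,"dy":72,"dz":0,"twist":0,"fingers":1},{"dx":33,"dy":108,"dz":0,"twist":0,"fingers":1},{"dx":44,"dy":144,"dz":0,"twist":0,"fingers":1},{"dx":55,"dy":180,"dz":0,"twist":0,"fingers":1}]}}

```text
clock: 23.47
eef_pos: [0.5696, -0.0252, 0.1321]
tool_rot: [0.001, 1.0, 0.0, 0.0]
ft_force: [0.9, 0.3, -1.5]
grip_width: 0.0215
grasp_force: 58.9
```

>>> {"name": "carry_out", "arguments": {"plan": [{"dx":11,"dy":36,"dz":0,"twist":0,"fingers":1},{"dx":22,"dy":72,"dz":0,"twist":0,"fingers":1},{"dx":33,"dy":108,"dz":0,"twist":0,"fingers":1},{"dx":44,"dy":144,"dz":0,"twist":0,"fingers":1},{"dx":55,"dy":180,"dz":0,"twist":0,"fingers":1}]}}

```text
clock: 23.88
eef_pos: [0.5146, 0.155, 0.1321]
tool_rot: [0.0, 1.0, 0.0, 0.0]
ft_force: [0.4, 0.6, -1.5]
grip_width: 0.0217
grasp_force: 58.9
```

>>> {"name": "carry_out", "arguments": {"plan": [{"dx":10,"dy":34,"dz":0,"twist":0,"fingers":1},{"dx":18,"dy":60,"dz":0,"twist":0,"fingers":1},{"dx":20,"dy":70,"dz":0,"twist":0,"fingers":1},{"dx":20,"dy":70,"dz":10,"twist":0,"fingers":1},{"dx":20,"dy":70,"dz":20,"twist":0,"fingers":1}]}}

```text
clock: 24.3
eef_pos: [0.4962, 0.2235, 0.1114]
tool_rot: [-0.0, 1.0, 0.0, 0.001]
ft_force: [-0.7, -0.0, -1.2]
grip_width: 0.0215
grasp_force: 58.9
```

Run:
```python
from h import *
from workcell import camera
c=camera('wrist');cv2.imwrite('pics/w5.png',c['image'][...,::-1])
go(495.5,223.5,22)
```

```text
t 24.35 eef [494.5 221.9 108.4] tooly ang 89.93 j [ 0.42  0.41 -0.09  1.08 -0.    0.42] F [-0.1 -0.1 -2.8] w 21.2 g 58.9
shift [-1.3  1.8 86.4]
```

View pics/w5.png

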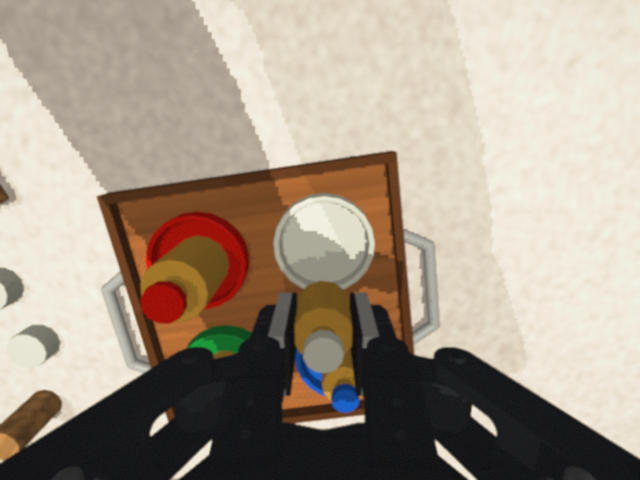

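The white weight is held upright in line with the white cup (323,243), and the other three stand in theirs. I'll lower it.

>>> {"name": "carry_out", "arguments": {"plan": [{"dx":-1,"dy":1,"dz":20,"twist":0,"fingers":1},{"dx":-1,"dy":1,"dz":42,"twist":0,"fingers":1},{"dx":-1,"dy":1,"dz":60,"twist":0,"fingers":1},{"dx":-1,"dy":1,"dz":70,"twist":0,"fingers":1},{"dx":-1,"dy":1,"dz":74,"twist":0,"fingers":1}]}}

```text
clock: 24.77
eef_pos: [0.4951, 0.2219, 0.0347]
tool_rot: [0.002, 1.0, -0.001, -0.002]
ft_force: [-0.2, -1.1, -1.0]
grip_width: 0.0217
grasp_force: 58.9
```

>>> {"name": "carry_out", "arguments": {"plan": [{"dx":0,"dy":0,"dz":0,"twist":0,"fingers":1},{"dx":0,"dy":0,"dz":1,"twist":0,"fingers":1},{"dx":0,"dy":0,"dz":2,"twist":0,"fingers":1},{"dx":0,"dy":0,"dz":3,"twist":0,"fingers":1},{"dx":0,"dy":0,"dz":3,"twist":0,"fingers":1}]}}

```text
clock: 25.18
eef_pos: [0.497, 0.2246, 0.035]
tool_rot: [0.0, 1.0, 0.0, 0.001]
ft_force: [-0.8, -0.7, -0.8]
grip_width: 0.0216
grasp_force: 58.9
```

>>> {"name": "carry_out", "arguments": {"plan": [{"dx":0,"dy":0,"dz":4,"twist":0,"fingers":1},{"dx":0,"dy":0,"dz":7,"twist":0,"fingers":1},{"dx":0,"dy":0,"dz":9,"twist":0,"fingers":1},{"dx":0,"dy":0,"dz":10,"twist":0,"fingers":1},{"dx":0,"dy":0,"dz":10,"twist":0,"fingers":1}]}}

```text
clock: 25.6
eef_pos: [0.4961, 0.2243, 0.0238]
tool_rot: [0.0, 1.0, -0.0, -0.0]
ft_force: [0.8, 0.0, -1.4]
grip_width: 0.0215
grasp_force: 58.9
```

>>> {"name": "carry_out", "arguments": {"plan": [{"dx":0,"dy":0,"dz":0.4,"twist":0,"fingers":1},{"dx":0,"dy":0,"dz":0.8,"twist":0,"fingers":1},{"dx":0,"dy":0,"dz":1.2,"twist":0,"fingers":1},{"dx":0,"dy":0,"dz":1.5,"twist":0,"fingers":1},{"dx":0,"dy":0,"dz":1.5,"twist":0,"fingers":1}]}}

```text
clock: 26.02
eef_pos: [0.4965, 0.2244, 0.0228]
tool_rot: [0.0, 1.0, 0.0, -0.0]
ft_force: [-0.6, -0.5, -1.4]
grip_width: 0.0219
grasp_force: 58.9
```

>>> {"name": "carry_out", "arguments": {"plan": [{"dx":0,"dy":0,"dz":0.3,"twist":0,"fingers":1},{"dx":0,"dy":0,"dz":0.6,"twist":0,"fingers":1},{"dx":0,"dy":0,"dz":0.8,"twist":0,"fingers":1},{"dx":0,"dy":0,"dz":1.0,"twist":0,"fingers":1},{"dx":0,"dy":0,"dz":1.0,"twist":0,"fingers":1}]}}

```text
clock: 26.43
eef_pos: [0.4965, 0.2244, 0.0222]
tool_rot: [0.0, 1.0, 0.0, 0.0]
ft_force: [0.0, -0.3, 2.0]
grip_width: 0.0218
grasp_force: 59.1
```

>>> {"name": "carry_out", "arguments": {"plan": [{"dx":0,"dy":0,"dz":0.2,"twist":0,"fingers":1},{"dx":0,"dy":0,"dz":0.2,"twist":0,"fingers":0.3},{"dx":0,"dy":0,"dz":0.2,"twist":0,"fingers":0.1},{"dx":0,"dy":0,"dz":0.2,"twist":0,"fingers":-0.2},{"dx":0,"dy":0,"dz":0.2,"twist":0,"fingers":-0.2}]}}

```text
clock: 26.85
eef_pos: [0.4965, 0.2244, 0.0214]
tool_rot: [0.0, 1.0, -0.0, -0.0]
ft_force: [0.9, -0.9, -0.6]
grip_width: 0.0509
grasp_force: 0.0
```

>>> {"name": "carry_out", "arguments": {"plan": [{"dx":0,"dy":0,"dz":-5,"twist":0,"fingers":-0.2},{"dx":0,"dy":0,"dz":-25,"twist":0,"fingers":-0.2},{"dx":0,"dy":0,"dz":-55,"twist":0,"fingers":-0.2},{"dx":0,"dy":0,"dz":-90,"twist":0,"fingers":-0.2},{"dx":0,"dy":0,"dz":-125,"twist":0,"fingers":-0.2}]}}

```text
clock: 27.27
eef_pos: [0.4958, 0.2241, 0.1477]
tool_rot: [0.0, 1.0, -0.0, -0.001]
ft_force: [1.5, 0.7, -0.9]
grip_width: 0.0512
grasp_force: 0.0
```

>>> {"name": "carry_out", "arguments": {"plan": [{"dx":20,"dy":-10,"dz":-20,"twist":0,"fingers":-0.2},{"dx":50,"dy":-30,"dz":-40,"twist":0,"fingers":-0.2},{"dx":80,"dy":-60,"dz":-50,"twist":0,"fingers":-0.2},{"dx":110,"dy":-90,"dz":-50,"twist":0,"fingers":-0.2},{"dx":130,"dy":-120,"dz":-50,"twist":0,"fingers":-0.2}]}}

```text
clock: 27.68
eef_pos: [0.3647, 0.1039, 0.1976]
tool_rot: [-0.001, 1.0, 0.0, 0.001]
ft_force: [0.8, -1.4, 0.3]
grip_width: 0.0512
grasp_force: 0.0
```

>>> {"name": "carry_out", "arguments": {"plan": [{"dx":10,"dy":-35,"dz":0,"twist":0,"fingers":-0.2},{"dx":20,"dy":-70,"dz":0,"twist":0,"fingers":-0.2},{"dx":30,"dy":-90,"dz":0,"twist":0,"fingers":-0.2},{"dx":30,"dy":-100,"dz":0,"twist":0,"fingers":-0.2},{"dx":30,"dy":-100,"dz":0,"twist":0,"fingers":-0.2}]}}

```text
clock: 28.1
eef_pos: [0.3358, 0.0029, 0.1972]
tool_rot: [0.002, 1.0, -0.0, 0.001]
ft_force: [0.3, 0.4, -0.1]
grip_width: 0.0514
grasp_force: 0.0
```

Run:
```python
from h import *
from workcell import camera
a=camera('top')['image'][170:340,140:520];b=camera('scene')['image'][160:400,150:430]
a=cv2.resize(a,None,fx=1.6,fy=1.6);b=cv2.resize(b,None,fx=1.3,fy=1.3)
o=np.zeros((600,620,3),np.uint8);o[:a.shape[0],:a.shape[1]]=a;o[280:280+b.shape[0],:b.shape[1]]=b
cv2.imwrite('pics/end.png',o[...,::-1]);go(340,0,200)
```

```text
t 28.2 eef [336.6   4.4 197. ] tooly ang 89.89 j [ 0.01 -0.07 -0.43  1.21  0.    0.01] F [ 1.3 -0.4  0.4] w 51.2 g 0.0
shift [-3.4 -4.4 -3. ]
```

View pics/end.png

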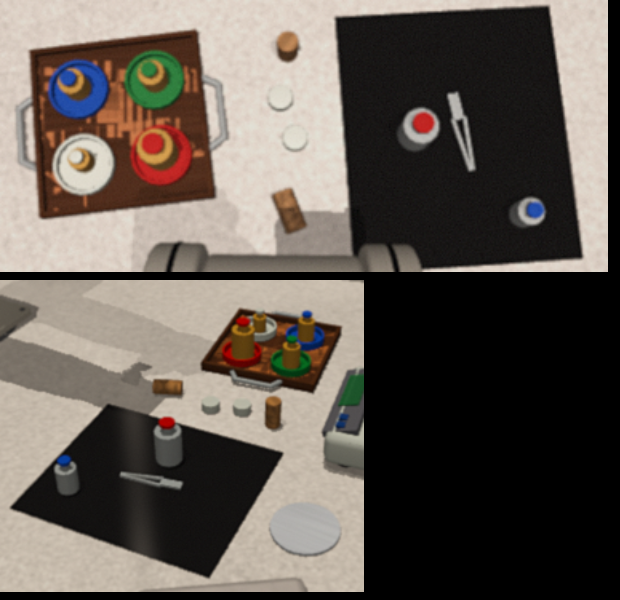

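All four brass weights stand upright in their matching cups: top-view composite blue (78,85), green (153,78), white (83,160), red (158,150). Both steel weights stand untouched on the mat at (420,128) and (530,211).

```bash
python3 -c "
from workcell import job_done
print(job_done())"
```

```text
the job is handed in; nothing more can be done
None
```

The job is handed in at about 28 s: the final pictures show all four brass weights upright in the cups matching their caps, each lowered to contact before release, and both steel weights still standing on the mat.

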